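Fit the adjustable wrench to the disc nut and tighten it

ROBOT

A 6-joint arm with a two-finger parallel gripper is mounted at the origin on the work surface. World frame = base frame: x ahead of the robot, y to its left, z up, the work surface at z = 0. Lengths are in m, angles in rad, forces in N, time in s.
With the tool pointing down it reaches from about 0.35 to 0.975 m from the base axis. Payload 4.9 kg.
Tool frame: the origin (TCP) lies at the very end of the fingers, on their centre line; the grasp point (between the pads) lies 19 mm behind it (grasp_offset is the distance from the TCP to the grasp point, in m); x points along the fingers, y is the direction in which the jaws open and shut, and the axes are right-handed (so a half turn about x gives the same grasp; the last joint's range is limited). The gripper opens to 85 mm and grips with 20 to 120 N. Pads are 22 mm wide; open, the fingers measure 114 mm over their backs; the gripper's body (76 mm by 85 mm) begins 54 mm behind the grasp point. The pads swing forward as they close: fully open they stand 13 mm farther back than shut.
Start: joints at [-1.225, 0.053, 1.613, -0, 1.476, -0.119], TCP at [0.28, -0.559, 0.231] pointing down, gripper open.
Joint ranges: [-3.01, 3.01], [-1.01, 2.22], [0.06, 2.58], [-1.02, 4.17], [0.09, 2.62], [-3.14, 3.14]. Speed limits (rad/s): [2.57, 2.57, 3.14, 3.14, 3.14, 3.14].

INTERFACE

Orientations are given as a rotation vector (axis times angle).
In Python, from station import get_obs, get_image, camera_model, finish_job, grasp_offset gives the robot as it stands.
- The arm moves only by the shell command python3 -m crank 'ROWS' [OPENING] [FORCE]. ROWS is JSON, a list that holds one entry, the list of rows, each a list of 4 numbers: the shift along the world's x, y, z in m, then the turn about the world's z in degrees. In form: [[[dx, dy, dz, turn], ...]]. A call has 1 to 5 rows; each row is the pose to reach, as a shift and turn from the pose commanded when the call began; what a row does not reach only later rows make up. A row lasts 1/12 s, in which the tool goes at most 41.7 mm and 7.16 degrees, less where a joint would pass 70% of its speed; a pose out of reach is approached as far as the arm can. A call with a gripper value outside its range is refused whole. OPENING is the opening, from 0 (shut) to 1 (fully open), set as the call begins (- or left out, the last holds). The fingers move at their own pace and stop on an object; FORCE is the grip in N (left out, the last holds). Time passes only in rows, so rows that repeat a pose let the fingers close. It gives the time, the measured TCP pose, the force and the opening at its end, in the units of the state.
- get_obs(): the state, without advancing time (a new reading comes with each control period).
- get_image(name): name is "side" or "top" or "wrist"; returns (picture, depth): 400x640x3 uint8, red, green, blue; 400x640 float32, m along the optical axis (not along the pixel's ray), 0 where there is no reading.
- camera_model(name): a dict with "fx", "fy", "cx", "cy" (pixels), "xyz" and "attitude" of the camera in the world. Camera axes: x right, y down, z forward; pixel columns grow to the right and rows downward; lengths in m; the calibration is good to about 2 mm. A picture is of the moment at which its call begins: read the wrist's pose just before it. camera_model takes no time and is no camera call; for the wrist camera it gives the pose at the moment of the call.
- finish_job(): hands the job in, once; it reports no verdict.
The state is a dict: "t": time; "q": joint angles; "dq": joint speeds; "effort": joint torques, N m; "tool_pos": TCP position; "tool_rot": TCP orientation; "contact_force": force on the tool from outside, world axes, zero at the start; "wrist_torque": the same for the moment, N m; "opening": finger opening in m.
Only numpy, scipy, OpenCV 4.12 (cv2) and the standard library are available. Lean on these libraries where they do the work, as an engineer would, in place of code of your own. Each camera call takes 0.05 s, during which the arm holds its last target.

TASK

The adjustable wrench already sits around the big nut of the polishing machine, but its jaws are too wide open. Roll its worm until the jaws just fit the nut, and only then swing the handle clockwise (seen from above) to turn the nut an eighth of a turn. Leave the wrench lying fitted on the nut, and do not shove the other things on the bench about.

Things in the scene. Friction and masses are not known exactly. Their poses are not given: they have to be found in the camera images.
- nut_top (a point): Centre of the top of the steel hexagon nut in the middle of the polishing machine: 46 mm across flats, 53 mm over corners, 21 mm high. It turns about the upright spindle, whose 26 mm threaded end stands 5 mm above this point. It takes 0.6 N m to turn. It sits on a washer 80 mm across, 20 mm high, on a felt disc 260 mm across; the felt is 41 mm below this point.
- nut (a joint): Turn of the nut, rad; grows clockwise seen from above. It starts within 0.05 of zero; an eighth of a turn is 0.785. It stays where it is left.
- jaw_centre (a point): Frame of the loose, flat-lying steel wrench (0.7 to 1.0 kg, 204 mm long): where the nut's centre comes when the jaws fit, half-way up the 16 mm thick body, 28 mm above the felt. x runs along the handle away from the nut, z is up. Fixed jaw at +y (face at y = 23 mm), moving jaw at -y, throat at x = 30 mm. At x = 46 to 97 mm the body is 60 mm wide (y = -30 to 30 mm).
- handle (a point): Grasping point of the handle, 140 mm from jaw_centre along x, half-way up; axes as jaw_centre. The handle is a flat bar 26 mm wide (along y), 16 mm thick, from x = 97 to 165 mm, ending in a round eye 31 mm across. A rubber foot below it (18 mm across, at x = 108 mm) slides on the felt, so that the wrench lies level.
- worm_top (a point): Top of the worm: a fluted dark steel barrel 34 mm across, 31 mm long, in a window 64 mm from jaw_centre along x; its axis is level, along y (axes as jaw_centre). It stands 9 mm above the wrench's flat and 4 mm above the nut's top. It does not yield in the wrench, but the sprung disc does (see machine).
- worm (a joint): Turn of the worm, rad; grows as the jaws close, 1.5 mm of jaw travel a rad. Shut fingers pressed down on it (disc sunk 3 to 4 mm) and dragged across its top roll it by friction (3.5 N): towards the nut closes the jaws, 11 mm of drag per mm of jaw; towards the handle opens them. Lift between strokes; it stays where left. It stops when the jaws bear on the nut; a finger then slips over it.
- jaw (a joint): Travel of the moving jaw, m; 0 is 58 mm between the jaws, and it grows as they close; at 0.012 the opening is 46 mm and just fits the nut. It starts 5 to 9 mm too wide. The jaw cannot be pushed by hand, only moved by the worm.
- machine: The polishing machine: round grey housing 330 mm across and 55 mm high, its origin at the centre of its underside, z up. Bolted down. The felt disc on it, with washer, spindle, nut and the wrench that lies on them, is sprung: pressed from above it sinks up to 6 mm, beginning at about 4 N and rising 1.2 N a mm, and comes back up.
- compound_tin: Bystander: flat aluminium tin 76 mm across, 28 mm high; origin at the centre of its underside.
- water_glass: Bystander: drinking glass 68 mm across, 75 mm high; origin at the centre of its underside.
- steel_bowl: Bystander: steel bowl 124 mm across, 55 mm high; origin at the centre of its underside.
- grinding_wheel: Bystander: reddish grinding wheel 110 mm across, 20 mm high, lying flat; origin at the centre of its underside.
- felt_cone: Bystander: cork-coloured polishing cone 52 mm across, 75 mm high; origin at the centre of its underside.
- drop_bottle: Bystander: small white bottle 32 mm across, 70 mm high; origin at the centre of its underside.
- wax_bar: Bystander: bar of polishing wax 110 x 40 x 32 mm; origin at the centre of its underside.
Things that resemble listed ones, but are neither listed nor needed, are in the scene too. What is shaped like the part that bears jaw_centre but red or turquoise is not meant.

How it is judged:
By the outcome, as a careful person would: the job done as asked, in the order asked, and still so for the second after the job is handed in, with the robot touching nothing.
It also fails if it takes over 72 s, if anything falls off the work surface, if the arm or the gripper's body presses on something with over 40 N, if the wrist force passes 120 N, or if a joint passes its speed limit or range.

## Working session

There is one attempt and no reset: what is moved stays moved. The work goes in short steps, Python scripts to look and compute and a shell command to move; the robot and the scene stay as the last step left them, time stands still between calls to the robot, and variables do not carry over. Pictures are saved under pics/ and viewed, and the job is handed in when it is done.

```bash
ls -la; mkdir -p pics
cat > h.py <<'E'
import numpy as np, cv2
from scipy.spatial.transform import Rotation as R
from station import get_obs,get_image,camera_model,finish_job,grasp_offset
def rot(a):
    a=np.array(a,float)
    return a if a.shape==(3,3) else (R.from_rotvec(a).as_matrix() if a.size==3 else R.from_quat(a).as_matrix())
def grab(n,tag):
    m=camera_model(n); im,d=get_image(n)
    cv2.imwrite(f'pics/{tag}.png',im[:,:,::-1]); np.savez(f'pics/{tag}.npz',im=im,d=d,m=np.array([m],dtype=object)); return m,im,d
def load(tag):
    z=np.load(f'pics/{tag}.npz',allow_pickle=True); return z['m'][0],z['im'],z['d']
def cloud(m,d):
    v,u=np.mgrid[:d.shape[0],:d.shape[1]]
    p=np.stack([(u-m['cx'])/m['fx']*d,(v-m['cy'])/m['fy']*d,d],-1)
    return p@rot(m['attitude']).T+np.array(m['xyz'])
def proj(m,P):
    c=(np.atleast_2d(P)-np.array(m['xyz']))@rot(m['attitude'])
    return np.stack([c[:,0]/c[:,2]*m['fx']+m['cx'],c[:,1]/c[:,2]*m['fy']+m['cy']],-1)
E
python3 - <<'E'
from h import *
print(get_obs(),grasp_offset if not callable(grasp_offset) else grasp_offset())
for n in('top','side'):
    m,im,d=grab(n,n+'0'); print(m)
E
```

```text
total 12
drwxr-xr-x  3 agent agent 4096 Dec  7 02:13 .
drwxr-xr-x 23 root  root  4096 Dec  7 02:13 ..
drwxr-xr-x  2 agent agent 4096 Dec  7 02:13 pics
{'t': 0.0, 'q': array([-1.22501483e+00,  5.34260196e-02,  1.61431186e+00, -1.70195543e-05,
        1.47601156e+00, -1.18988983e-01]), 'dq': array([-1.83847425e-05,  2.35750675e-03,  5.08079456e-04,  1.52237399e-04,
        2.39470607e-04, -7.37427353e-04]), 'effort': array([-2.74629499e-03, -3.93690312e+01, -3.70174670e+01, -2.04203338e-04,
        7.12171241e-03,  4.56945884e-06]), 'tool_pos': array([ 0.27992151, -0.55809993,  0.23000948]), 'tool_rot': array([ 1.96337492,  0.46687798, -1.96390135]), 'contact_force': array([-0.10747398, -0.01929909,  0.36412397]), 'wrist_torque': array([-0.01678083,  0.05515093,  0.06007488]), 'opening': 0.08580045158586679} 0.0187
{'fx': 387.920965475055, 'fy': 387.920965475055, 'cx': 320.816407473647, 'cy': 205.53500545182848, 'xyz': array([ 0.36440645, -0.0041859 ,  1.16698933]), 'attitude': array([-2.19674568,  2.15472157, -0.11709291])}
{'fx': 377.4762921430742, 'fy': 377.4762921430742, 'cx': 322.35407101549833, 'cy': 195.49632631032375, 'xyz': array([0.33977744, 0.74315014, 0.81833737]), 'attitude': array([-0.25619331,  2.82293093, -1.1984597 ])}
```

View pics/top0.png

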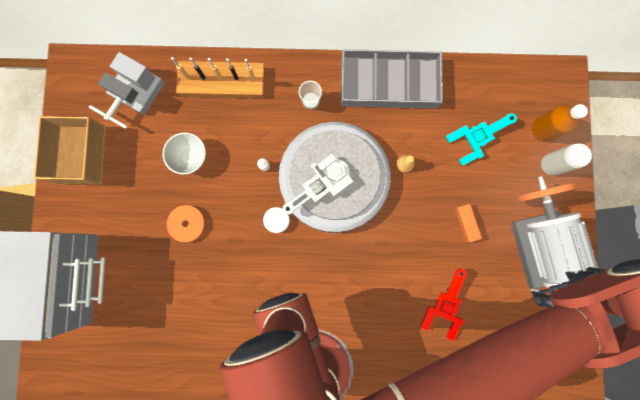

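View pics/side0.png

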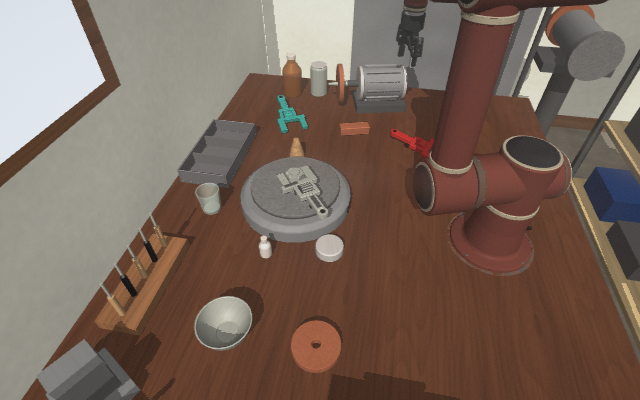

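The steel-grey wrench at about (320,180) on the machine is the one meant. The turquoise one (485,140) and the red one (450,305) are ruled out by colour. I'll enlarge the crop to confirm and measure.

Run:
```python
from h import *
m,im,d=load('top0')
c=cv2.resize(im[110:245,255:400],None,fx=5.4,fy=4.4,interpolation=cv2.INTER_CUBIC)
c=cv2.resize(im[115:240,255:400],None,fx=4.8,fy=4.8,interpolation=cv2.INTER_CUBIC)
cv2.imwrite('pics/crop0.png',c[:,:,::-1])
P=cloud(m,d)
for y in range(120,235,6): print(y,' '.join('%3d'%(1000*P[y,x,2]) for x in range(264,396,4)))
for u,v in [(276,220),(263,165),(184,154),(185,223),(311,95),(406,163),(468,223),(335,177),(310,95)]: print(u,v,P[v,u])
```

```text
120   0  -1   2   1  -1   3  -1  -1  -2   0   1   0   0  -1   1   1   3   1   3   0  -3  -1   3  -1  -2   1   3   0   0   0   2   3   4
126  -1   0  -1   2   0   2  -3   1  -1 1166   0   0  36  49  55 1166  56  56  55  54  56  55  47  43   0   1   5   1   5   1   0   1   0
132  -2   0   3   0   0  -2  -1  -2  -4  -1  50  55  59  51  72  70  70  72  75  73  69  74  55  57  54  48   3   0  -1   1  -3   0   1
138  -1  -3   0  -2   0   2   2   0  48  53  56  53  75  69  73  71  69  74  70  75  72  72  73  72  68  57  56  44   0   1   1   1  -3
144   0   2   0   0   0   3  -3  51  54  53  71  75  77  70  74  72  75  74  75  73  73  74  71  76  76  70  55  54  46  -2   2   0   0
150  -2   0  -2  -1   2  -2  52  57  57  72  76  74  77  73  72  73  73  72  70  73  68  68  75  72  73  72  73  73  55  52   0   0   1
156   0   0   1   0  -2  49  53  53  74  72  73  73  69  75  69  72 107 108  72  76  72  72  73  73  72  71  71  73  56  52  46  -2   0
162  57   0  -3   2   5  54  57  73  69  71  72  73  72  71 108 111 110 100  95  94  92  73  76  74  72  72  71  73  75  53  55   0   3
168  36   
[... 1317 characters left out ...]
48  47   0   0  -2  -2   0   1   1
228  -2  28  26  25  27  26  -1   0  -1   0   3  -1   0  41  48  46  47  48  49  49  50  42  41   1   0   0  -1   0   0  -1   1  -3   0
234   0   0   2  -3   0  -4   0   2  -4  -1   0   5   2   4   3   2  -2   0  -1  -1   5  -2  -3   4  -4   0  -2   0   0   0   1   1  -1
276 220 [0.43067344 0.11594165 0.03362292]
263 165 [0.58932976 0.15671586 0.05145182]
184 154 [0.62807195 0.40489015 0.00282805]
185 223 [0.41827344 0.39123104 0.00144262]
311 95 [0.8220001  0.02243616 0.00419847]
406 163 [ 0.60244362 -0.25933686  0.05888025]
468 223 [ 0.43269094 -0.44631475  0.03546373]
335 177 [ 0.54746036 -0.05097987  0.11362426]
310 95 [0.82159476 0.02551061 0.0050477 ]
```

View pics/crop0.png

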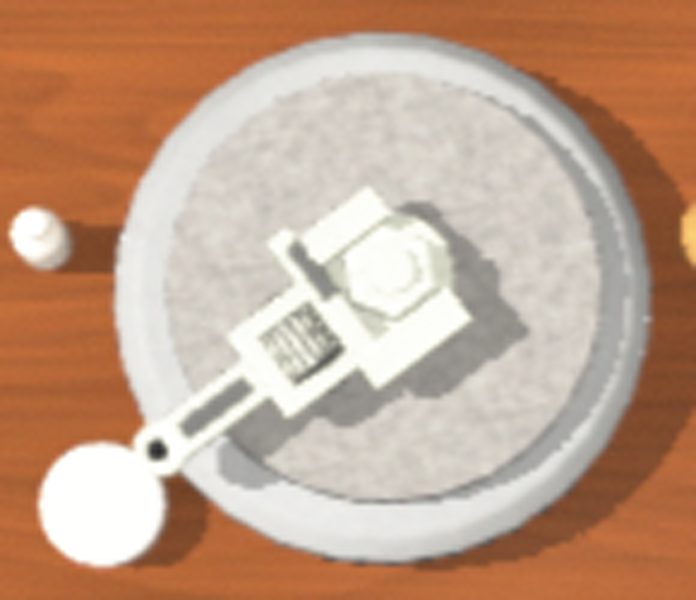

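The crop confirms the grey wrench. Its spindle is near pixel (338,170), its worm near (317,186) and its eye hole near (288,208). The heights agree with the text: felt 72 mm, flat 108 mm, nut top 114 mm, worm about 117 mm.

Run:
```python
from h import *
m,im,d=load('top0')
def at(u,v,z):
    r=rot(m['attitude'])@np.array([(u-m['cx'])/m['fx'],(v-m['cy'])/m['fy'],1]); o=np.array(m['xyz']); return o+r*(z-o[2])/r[2]
s=at(255+400/4.8,115+265/4.8,.118); e=at(255+157/4.8,115+449/4.8,.108); w=at(255+300/4.8,115+343/4.8,.117)
print(s,e,w)
P=cloud(m,d); g=P.reshape(-1,3)
# housing centre / felt
k=(g[:,2]>.066)&(g[:,2]<.079)&(np.hypot(g[:,0]-.56,g[:,1]+.04)<.2)
import cv2
c,r=cv2.minEnclosingCircle(g[k,:2].astype(np.float32)); print('felt',c,r)
k=(g[:,2]>.040)&(g[:,2]<.12)&(np.hypot(g[:,0]-.55,g[:,1]+.04)<.172)
c,r=cv2.minEnclosingCircle(g[k,:2].astype(np.float32)); print('house',c,r)
k=(g[:,2]>.104)&(g[:,2]<.1125)&(np.hypot(g[:,0]-.55,g[:,1]+.04)<.22)
q=g[k,:2]; f=q[np.hypot(*(q-s[:2]).T)>.1]
print('wrench far',f.mean(0),len(f)); 
a=e-s; print('dir eye',np.degrees(np.arctan2(a[1],a[0])),np.hypot(*a[:2]))
k=f; vx,vy,x0,y0=cv2.fitLine(f.astype(np.float32),cv2.DIST_HUBER,0,.01,.01).ravel(); print('handle dir',np.degrees(np.arctan2(vy,vx)),x0,y0)
a=w-s;print('worm dir',np.degrees(np.arctan2(a[1],a[0])),np.hypot(*a[:2]))
o=get_obs(); print(rot(o['tool_rot']))
print(camera_model('wrist'))
```

```text
[ 0.565742   -0.05964418  0.118     ] [0.45834976 0.07698189 0.108     ] [ 0.51972928 -0.00339334  0.117     ]
felt (0.5683109760284424, -0.010908298194408417) 0.16987305879592896
house (0.5548934936523438, -0.04355352371931076) 0.16880127787590027
wrench far [0.47947183 0.05106659] 317
dir eye 128.16842295343383 0.17378081813061202
handle dir -52.6325 0.47947183 0.051066592
worm dir 129.28288228286078 0.07267273415388527
[[-6.58898341e-04  4.48247122e-01 -8.93909438e-01]
 [ 1.77520926e-03 -8.93907699e-01 -4.48247559e-01]
 [-9.99998207e-01 -1.88222588e-03 -2.06738141e-04]]
{'fx': 288.65237865512665, 'fy': 288.65237865512665, 'cx': 321.03075959875673, 'cy': 199.1440112182163, 'xyz': array([ 0.33974413, -0.5291116 ,  0.37369901]), 'attitude': array([ 2.47603936, -1.52997162, -0.20495704])}
```

```bash
python3 -m crank '[[[0.015,0.038,0,2],[0.03,0.076,0,4],[0.045,0.114,0,6],[0.06,0.152,0,8],[0.075,0.19,0,11]]]' 0 30; python3 -m crank '[[[0.015,0.038,0,0],[0.03,0.076,0,0],[0.045,0.114,0,0],[0.06,0.152,0,0],[0.075,0.19,0,0]]]'; python3 -m crank '[[[0.015,0.038,0,0],[0.03,0.076,0,0],[0.047,0.118,0,0],[0.047,0.118,0,0],[0.047,0.118,0,0]]]'
python3 - <<'E'
from h import *
o=get_obs(); print(o)
m,im,d=grab('wrist','w1'); print(m)
E
```

```text
t: 0.52
tool_pos: [0.3552, -0.3667, 0.2306]
tool_rot: [1.843, 0.63, -1.843]
contact_force: [1.1, -0.7, 0.2]
opening: 0.026
t: 0.93
tool_pos: [0.4302, -0.1766, 0.231]
tool_rot: [1.844, 0.628, -1.844]
contact_force: [0.7, -0.1, 0.5]
opening: 0.0001
t: 1.35
tool_pos: [0.4773, -0.0585, 0.2308]
tool_rot: [1.84, 0.632, -1.841]
contact_force: [-0.6, -0.5, 0.0]
opening: -0.0002
{'t': 1.35, 'q': array([-2.76893386e-01, -3.02678791e-01,  1.93784474e+00, -1.41544495e-04,
        1.50743859e+00,  6.32360124e-01]), 'dq': array([-0.06780832, -0.00737933,  0.00599322, -0.02073806,  0.00270368,
       -0.01751963]), 'effort': array([ 1.61425699e+00, -2.41958320e+01, -3.75013053e+01,  1.73818809e-01,
       -1.31245508e-02,  1.16313456e-01]), 'tool_pos': array([ 0.47727395, -0.05854111,  0.23078288]), 'tool_rot': array([ 1.8395372 ,  0.63243624, -1.84131067]), 'contact_force': array([-6.42690764e-01, -5.45404507e-01,  1.37156234e-04]), 'wrist_torque': array([-0.01663714, -0.05050888, -0.03334494]), 'opening': -0.00024092947962693807}
{'fx': 288.65237865512665, 'fy': 288.65237865512665, 'cx': 321.03075959875673, 'cy': 199.1440112182163, 'xyz': array([ 0.53016198, -0.01825428,  0.37425897]), 'attitude': array([ 2.60344938, -1.27435328, -0.17003114])}
```

View pics/w1.png

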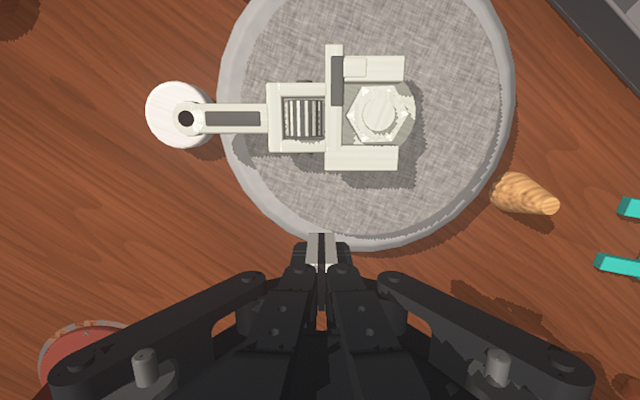

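The wrist view shows the wrench nearly level in the picture: spindle (379,112), worm (303,117), eye (186,118). The moving jaw (upper) has a gap to the nut, and the shut fingertips are at (322,235).

```bash
cat >> h.py <<'E'
def at(m,u,v,z):
    r=rot(m['attitude'])@np.array([(u-m['cx'])/m['fx'],(v-m['cy'])/m['fy'],1]); o=np.array(m['xyz']); return o+r*(z-o[2])/r[2]
def rect(m,im,c,ang,z,x0=-.06,x1=.2,y0=-.08,y1=.08,s=3000):
    # orthographic resample at plane z in the wrench frame; px=s per m
    xs=np.arange(x0,x1,1/s); ys=np.arange(y1,y0,-1/s)
    X,Y=np.meshgrid(xs,ys); ca,sa=np.cos(ang),np.sin(ang)
    P=np.stack([c[0]+ca*X-sa*Y,c[1]+sa*X+ca*Y,np.full_like(X,z)],-1).reshape(-1,3)
    q=proj(m,P).reshape(X.shape+(2,)).astype(np.float32)
    return cv2.remap(im,q[...,0],q[...,1],cv2.INTER_CUBIC)
E
python3 - <<'E'
from h import *
m,im,d=load('w1')
s=at(m,379,112,.118); e=at(m,186,118,.108); w=at(m,303,117,.117)
print(s,e,w)
a=e-s; ang=np.arctan2(a[1],a[0]); print(np.degrees(ang),np.hypot(*a[:2]),np.hypot(*(w-s)[:2]))
g=cloud(m,d).reshape(-1,3)
k=(g[:,2]>.104)&(g[:,2]<.112)&(np.hypot(g[:,0]-.55,g[:,1]+.04)<.25)
f=g[k,:2]; f=f[(np.hypot(*(f-s[:2]).T)>.115)&(np.hypot(*(f-s[:2]).T)<.165)]
vx,vy,x0,y0=cv2.fitLine(f.astype(np.float32),cv2.DIST_HUBER,0,.01,.01).ravel(); print('handle dir',np.degrees(np.arctan2(vy,vx)),x0,y0,len(f))
for z,n in((.108,'w1r'),(.117,'w1w')):
    r=rect(m,im,s,ang,z)
    for i in range(0,14):
        cv2.line(r,(int((i*.02)*3000),0),(int(i*.02*3000),6),(255,0,0),1)
    cv2.imwrite(f'pics/{n}.png',r[:,:,::-1])
E
```

```text
[ 0.56606099 -0.05275888  0.118     ] [0.45846029 0.07791144 0.108     ] [ 0.52312608 -0.00412807  0.117     ]
129.469804798532 0.16927091813636067 0.06487189501983516
handle dir -53.775043 0.47592223 0.05477694 1693
```

View pics/w1r.png

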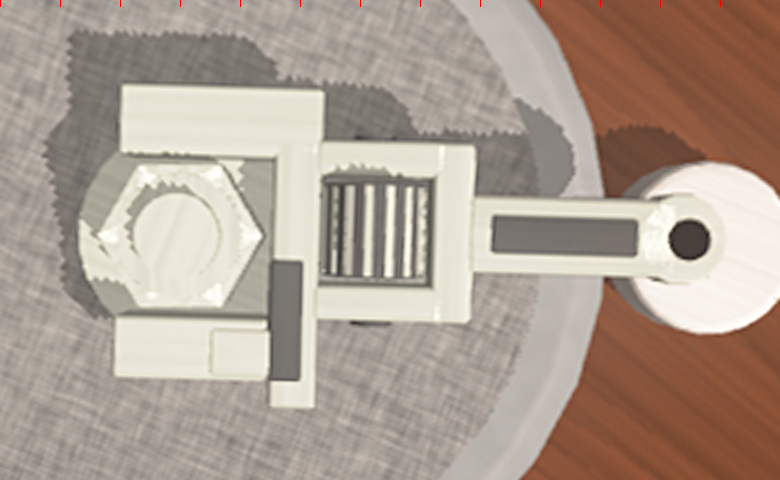

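```bash
python3 -m crank '[[[0.016,0.026,0,0],[0.032,0.053,-0.02,0],[0.038,0.063,-0.05,0],[0.038,0.063,-0.08,0],[0.038,0.063,-0.106,0]]]'; python3 -m crank '[[[0,0,0,0],[0,0,0,0]]]'
python3 - <<'E'
from h import *
o=get_obs(); print(o['contact_force'],o['tool_pos'])
for n in('wrist','side'): grab(n,'b_'+n)
m,im,d=load('b_side')
c=cv2.resize(im[130:250,230:370],None,fx=5,fy=5,interpolation=cv2.INTER_CUBIC);cv2.imwrite('pics/b_sidec.png',c[:,:,::-1])
E
```

```text
t: 1.82
tool_pos: [0.5147, 0.0011, 0.1234]
tool_rot: [1.843, 0.627, -1.845]
contact_force: [0.3, 0.6, -0.8]
opening: -0.0001
t: 1.98
tool_pos: [0.5138, 0.0009, 0.1239]
tool_rot: [1.842, 0.628, -1.849]
contact_force: [0.4, -0.7, 0.7]
opening: -0.0001
[ 0.42369851 -0.66681606  0.65719204] [0.5137705  0.00092882 0.12386294]
```

View pics/b_wrist.png

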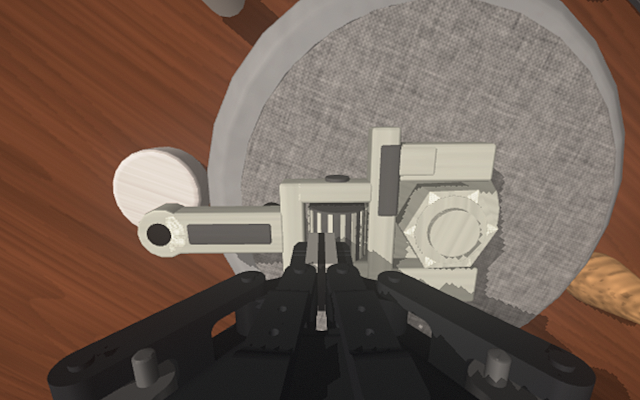

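View pics/b_sidec.png

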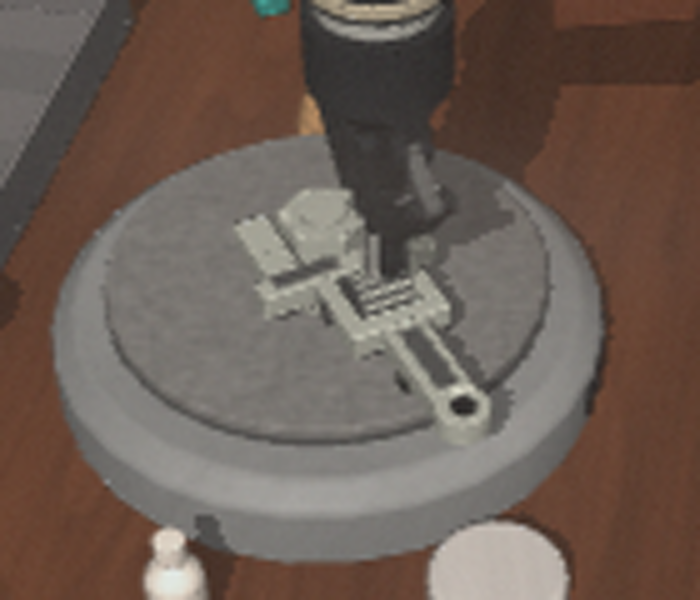

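Run:
```python
from h import *
m,im,d=load('b_wrist'); t=np.array(get_obs()['tool_pos'])
s=at(m,455,233,.118); e=at(m,159,235,.108); print(s,e,proj(m,t),proj(m,[[.522,-.004,.117]]))
for u,v in((310,204),(362,204)): print(at(m,u,v,.108))
a=np.radians(128); c=np.array([.5657,-.0545]);
R2=np.array([[np.cos(a),np.sin(a)],[-np.sin(a),np.cos(a)]])
print('tcp in wrench',R2@(t[:2]-s[:2]),'eye',R2@(e-s)[:2])
for b in('b_wrist','w1'):
    m,im,d=load(b); r=rect(m,im,s,a,.117); 
    q=(R2@(t[:2]-s[:2])); 
    cv2.circle(r,(int((q[0]+.06)*3000),int((.08-q[1])*3000)),5,(255,0,0),1)
    cv2.imwrite(f'pics/{b}_r.png',r[:,:,::-1])
```

```text
[ 0.564368   -0.05437966  0.118     ] [0.45664062 0.07740975 0.108     ] [[322.54950744 247.68658335]] [[335.93230688 237.28421726]]
[0.52638219 0.01785652 0.108     ]
[ 0.54454501 -0.00584619  0.108     ]
tcp in wrench [0.07331834 0.00387621] eye [0.17017508 0.00375267]
```

View pics/w1_r.png

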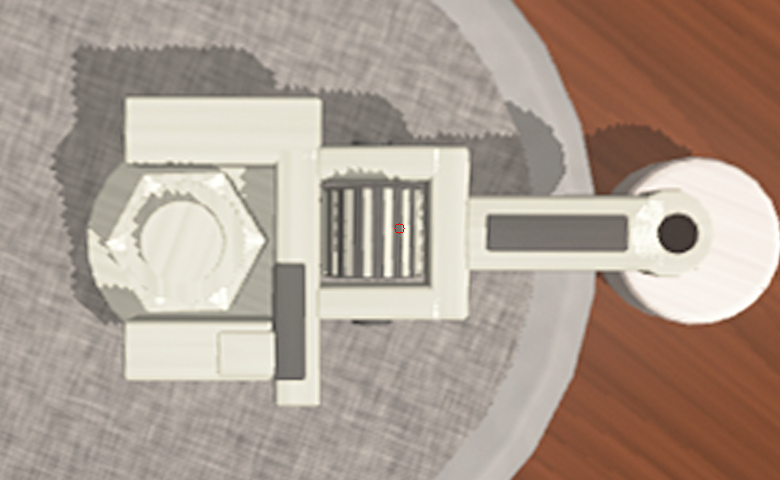

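View pics/b_wrist_r.png

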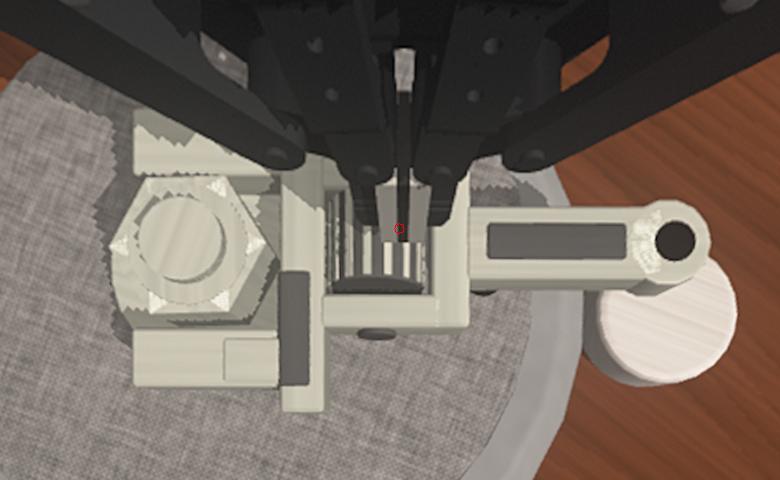

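```bash
python3 -m crank '[[[-0.001,0.001,-0.006,0],[-0.001,0.001,-0.0105,0],[-0.001,0.001,-0.0105,0],[-0.001,0.001,-0.0105,0]]]'; python3 -m crank '[[[0.003,-0.004,0,0],[0.006,-0.0075,0,0],[0.009,-0.0115,0,0],[0.012,-0.0155,0,0],[0.012,-0.0155,0,0]]]'; python3 -m crank '[[[0,0,0.012,0],[0,0,0.012,0]]]'
python3 - <<'E'
from h import *
m,im,d=grab('wrist','c1')
r=rect(m,im,[.5644,-.0544],np.radians(128),.108); cv2.imwrite('pics/c1r.png',r[:,:,::-1])
E
```

```text
t: 2.42
tool_pos: [0.5153, 0.0029, 0.1166]
tool_rot: [1.845, 0.626, -1.84]
contact_force: [-1.4, -1.0, 5.0]
opening: -0.0002
t: 2.83
tool_pos: [0.5273, -0.0122, 0.1166]
tool_rot: [1.845, 0.628, -1.841]
contact_force: [-0.5, 1.1, 5.4]
opening: -0.0003
t: 3.0
tool_pos: [0.5274, -0.0123, 0.1293]
tool_rot: [1.846, 0.626, -1.84]
contact_force: [0.2, 0.5, -0.4]
opening: -0.0
```

View pics/c1r.png

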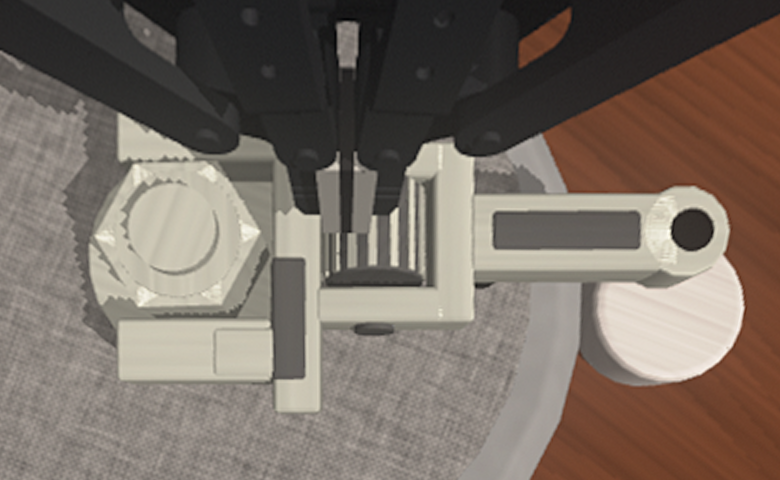

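```bash
python3 -m crank '[[[-0.012,0.0155,0,0],[-0.012,0.0155,-0.009,0],[-0.012,0.0155,-0.0155,0],[-0.012,0.0155,-0.0155,0],[-0.012,0.0155,-0.0155,0]]]'; python3 -m crank '[[[0.003,-0.004,0,0],[0.006,-0.0075,0,0],[0.009,-0.0115,0,0],[0.012,-0.0155,0,0],[0.012,-0.0155,0,0]]]'; python3 -m crank '[[[0,0,0.0155,0],[0,0,0.0155,0]]]'
python3 - <<'E'
from h import *
m,im,d=grab('wrist','c2')
r=rect(m,im,[.5644,-.0544],np.radians(128),.108); cv2.imwrite('pics/c2r.png',r[:,:,::-1])
E
```

```text
t: 3.47
tool_pos: [0.5144, 0.0041, 0.1121]
tool_rot: [1.844, 0.631, -1.844]
contact_force: [-4.3, 4.7, 10.8]
opening: 0.0
t: 3.88
tool_pos: [0.5282, -0.013, 0.1132]
tool_rot: [1.846, 0.626, -1.84]
contact_force: [-0.1, -0.5, 8.5]
opening: 0.0002
t: 4.05
tool_pos: [0.5277, -0.0128, 0.1286]
tool_rot: [1.846, 0.626, -1.84]
contact_force: [0.5, -0.9, 0.4]
opening: -0.0002
```

View pics/c2r.png

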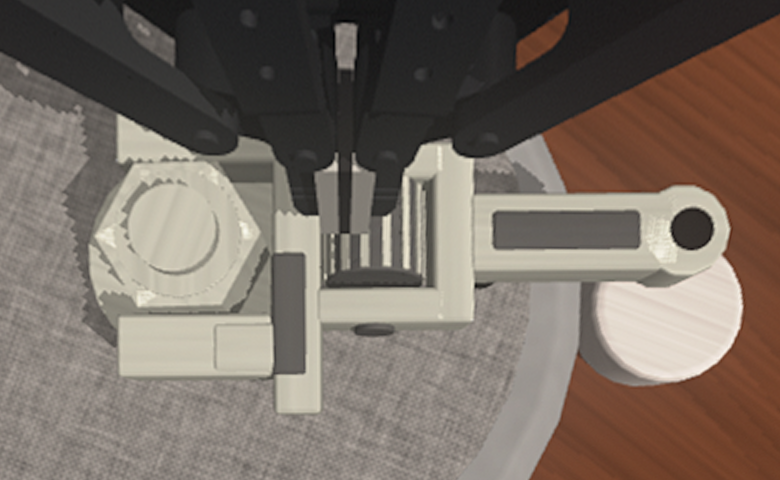

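The jaw moved about 1.5 mm (its edge went from row 381 to 377), so the strokes work. I'll repeat them.

```bash
for i in 1; do :; done
python3 -m crank '[[[-0.012,0.0155,0,0],[-0.012,0.0155,-0.009,0],[-0.012,0.0155,-0.0155,0],[-0.012,0.0155,-0.0155,0],[-0.012,0.0155,-0.0155,0]]]'|grep force; python3 -m crank '[[[0.003,-0.004,0,0],[0.006,-0.0075,0,0],[0.009,-0.0115,0,0],[0.012,-0.0155,0,0],[0.012,-0.0155,0,0]]]'|grep -E 'force|pos'; python3 -m crank '[[[0,0,0.0155,0],[0,0,0.0155,0]]]' | grep pos
python3 -m crank '[[[-0.012,0.0155,0,0],[-0.012,0.0155,-0.009,0],[-0.012,0.0155,-0.0155,0],[-0.012,0.0155,-0.0155,0],[-0.012,0.0155,-0.0155,0]]]'|grep force; python3 -m crank '[[[0.003,-0.004,0,0],[0.006,-0.0075,0,0],[0.009,-0.0115,0,0],[0.012,-0.0155,0,0],[0.012,-0.0155,0,0]]]'|grep -E 'force|pos'; python3 -m crank '[[[0,0,0.0155,0],[0,0,0.0155,0]]]' | grep pos
python3 - <<'E'
from h import *
m,im,d=grab('wrist','c3')
r=rect(m,im,[.5644,-.0544],np.radians(128),.108); cv2.imwrite('pics/c3r.png',r[:,:,::-1])
E
```

```text
contact_force: [-4.7, 4.9, 10.4]
tool_pos: [0.5282, -0.013, 0.1126]
contact_force: [0.1, 0.2, 10.2]
tool_pos: [0.5274, -0.0128, 0.1277]
contact_force: [-3.8, 4.9, 10.9]
tool_pos: [0.5282, -0.0124, 0.1123]
contact_force: [0.3, 3.3, 10.5]
tool_pos: [0.5274, -0.0128, 0.1274]
```

View pics/c3r.png

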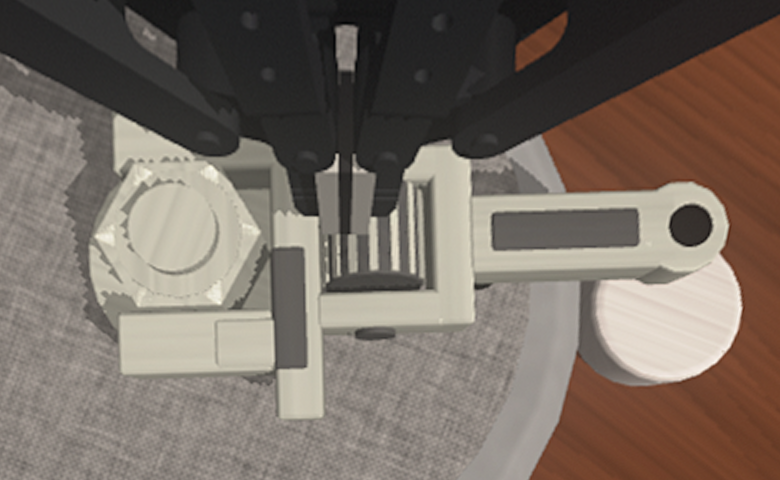

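```bash
python3 -m crank '[[[-0.012,0.0155,0,0],[-0.012,0.0155,-0.009,0],[-0.012,0.0155,-0.0145,0],[-0.012,0.0155,-0.0145,0],[-0.012,0.0155,-0.0145,0]]]'|grep force; python3 -m crank '[[[0.003,-0.004,0,0],[0.006,-0.0075,0,0],[0.009,-0.0115,0,0]]]' | grep force;  python3 -m crank '[[[0.003,-0.004,0,0],[0.003,-0.004,0,0]]]'|grep -E 'force|pos'; python3 -m crank '[[[0,0,0.0145,0],[0,0,0.0145,0]]]' | grep pos
python3 - <<'E'
from h import *
m,im,d=grab('wrist','c4')
r=rect(m,im,[.5644,-.0544],np.radians(128),.108); cv2.imwrite('pics/c4r.png',r[:,:,::-1])
E
```

```text
contact_force: [-5.2, 5.4, 9.6]
contact_force: [-3.4, 5.2, 11.8]
tool_pos: [0.5269, -0.0121, 0.1125]
contact_force: [-2.1, 2.9, 9.9]
tool_pos: [0.5271, -0.0128, 0.127]
```

View pics/c4r.png

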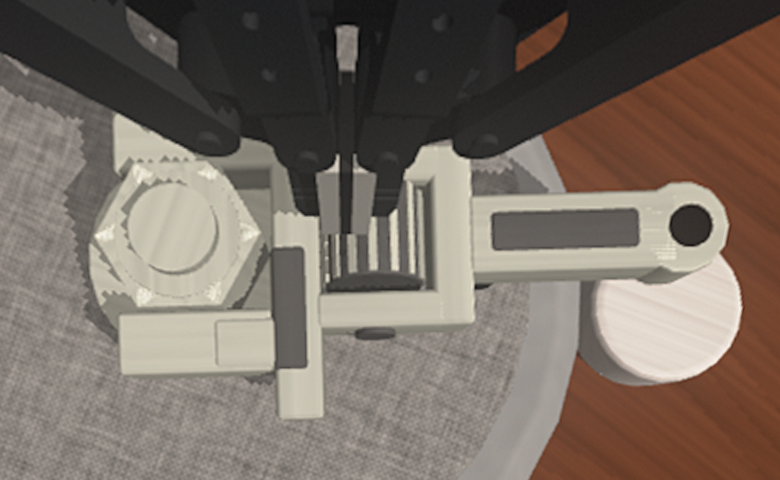

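The jaw did not move on this stroke, and the drag force rose to about 6 N, so it seems to bear on the nut. I'll back off for a clear view.

```bash
python3 -m crank '[[[0,0,0.04,0],[-0.02,-0.01,0.07,0],[-0.04,-0.03,0.1,0],[-0.05,-0.045,0.103,0],[-0.05,-0.045,0.103,0]]]'; python3 -m crank '[[[0,0,0,0]]]'
python3 - <<'E'
from h import *
m,im,d=grab('wrist','e1')
s=at(m,379,112,.118)
r=rect(m,im,[.5644,-.0544],np.radians(128),.108,-.05,.11,-.06,.06,5000); cv2.imwrite('pics/e1r.png',r[:,:,::-1])
m,im,d=load('w1')
r=rect(m,im,[.5644,-.0544],np.radians(128),.108,-.05,.11,-.06,.06,5000); cv2.imwrite('pics/w1r5.png',r[:,:,::-1])
E
```

```text
t: 7.62
tool_pos: [0.4761, -0.0594, 0.2311]
tool_rot: [1.846, 0.622, -1.841]
contact_force: [0.5, 0.1, -0.8]
opening: 0.0002
t: 7.7
tool_pos: [0.4758, -0.0576, 0.2284]
tool_rot: [1.844, 0.627, -1.845]
contact_force: [0.4, -0.1, -0.8]
opening: 0.0001
```

View pics/e1r.png

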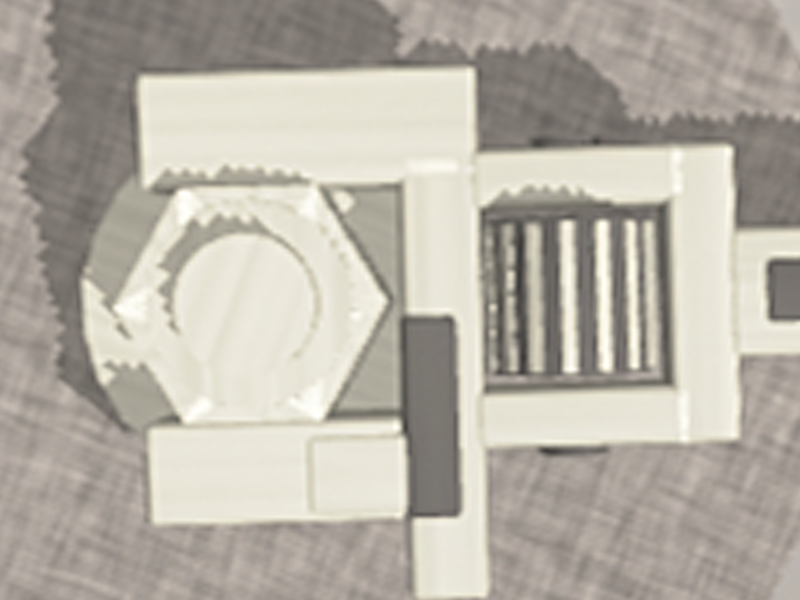

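View pics/w1r5.png

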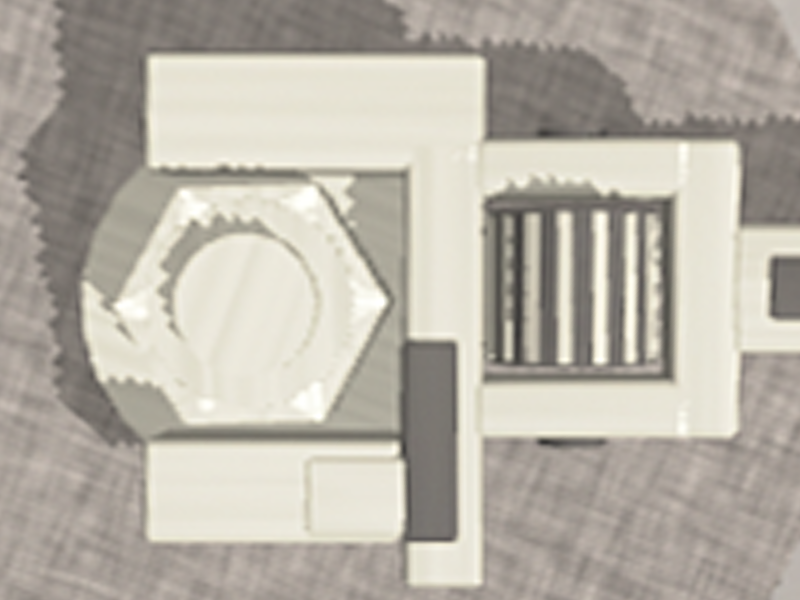

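The jaws now appear to lie on both flats and are aligned with the nut. Travel is about 7.6 mm, which takes the opening from about 54 to about 46.4 mm. I'll make two confirming strokes to be sure the worm is at its stop.

```bash
python3 -m crank '[[[0.02,0.03,-0.03,0],[0.038,0.0605,-0.06,0],[0.038,0.0605,-0.09,0],[0.038,0.0605,-0.111,0],[0.038,0.0605,-0.1175,0]]]'|grep -E 'pos|force'; python3 -m crank '[[[0,0,0,0],[0.003,-0.004,0,0],[0.006,-0.0075,0,0],[0.009,-0.0115,0,0]]]' | grep -E 'pos|force';  python3 -m crank '[[[0.003,-0.004,0,0],[0.003,-0.004,0,0]]]'|grep -E 'force|pos'; python3 -m crank '[[[0,0,0.0145,0],[0,0,0.0145,0]]]' | grep pos
python3 -m crank '[[[-0.012,0.0155,0,0],[-0.012,0.0155,-0.009,0],[-0.012,0.0155,-0.0145,0],[-0.012,0.0155,-0.0145,0],[-0.012,0.0155,-0.0145,0]]]'|grep force; python3 -m crank '[[[0.003,-0.004,0,0],[0.006,-0.0075,0,0],[0.009,-0.0115,0,0]]]' | grep force;  python3 -m crank '[[[0.003,-0.004,0,0],[0.003,-0.004,0,0]]]'|grep -E 'force|pos'; python3 -m crank '[[[0,0,0.0145,0],[0,0,0.0145,0]]]' | grep pos
python3 -m crank '[[[0,0,0.04,0],[-0.02,-0.01,0.07,0],[-0.04,-0.03,0.1,0],[-0.05,-0.045,0.103,0],[-0.05,-0.045,0.103,0]]]'|grep pos; python3 -m crank '[[[0,0,0,0]]]'|grep pos
python3 - <<'E'
from h import *
m,im,d=grab('wrist','e2')
r=rect(m,im,[.5644,-.0544],np.radians(128),.108,-.05,.11,-.06,.06,5000); cv2.imwrite('pics/e2r.png',r[:,:,::-1])
E
```

```text
tool_pos: [0.5106, 0.0073, 0.1064]
contact_force: [-11.4, 9.2, 19.9]
tool_pos: [0.5204, -0.0039, 0.1118]
contact_force: [-8.6, 9.6, 18.1]
tool_pos: [0.5262, -0.01, 0.1122]
contact_force: [-4.5, 4.7, 10.9]
tool_pos: [0.5269, -0.0113, 0.1267]
contact_force: [-4.2, 6.4, 8.7]
contact_force: [-4.7, 5.7, 10.7]
tool_pos: [0.5266, -0.0112, 0.1124]
contact_force: [-3.9, 5.3, 9.9]
tool_pos: [0.5272, -0.0124, 0.127]
tool_pos: [0.4764, -0.0594, 0.2312]
tool_pos: [0.476, -0.0576, 0.2285]
```

View pics/e2r.png

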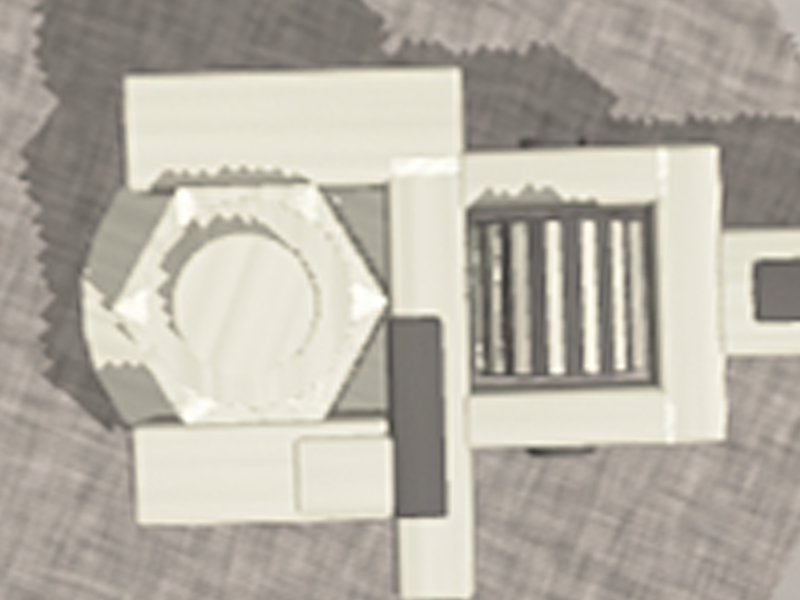

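Nothing changed: the jaw-to-rail gap stays at 81 px, the flats are covered and the throat is up against the nut corner. The jaws fit. Next I turn the tool 92° and go over the handle point, about (0.478, 0.052).

```bash
python3 -m crank '[[[0,0.02,0,7],[0,0.04,0,14],[0.001,0.06,0,21],[0.001,0.08,0,28],[0.002,0.1,0,35]]]' 0.6 30|grep pos; python3 -m crank '[[[0,0.01,0,7],[0,0.01,0,14],[0,0.01,0,21],[0,0.01,0,28],[0,0.01,0,35]]]'|grep pos; python3 -m crank '[[[0,0,0,7],[0,0,0,14],[0,0,0,21],[0,0,0,22],[0,0,0,22]]]'|tail -4
python3 - <<'E'
from h import *
o=get_obs(); M=rot(o['tool_rot']); print('yaw',np.degrees(np.arctan2(M[1,1],M[0,1])),o['q'],o['tool_pos'])
m,im,d=grab('wrist','f1'); print(proj(m,[[.4778,.0523,.108],[.5644,-.0544,.118]]))
E
```

```text
tool_pos: [0.4776, 0.0446, 0.2271]
tool_pos: [0.4777, 0.054, 0.227]
tool_pos: [0.4777, 0.0535, 0.2278]
tool_rot: [0.687, 1.462, -0.688]
contact_force: [-0.2, 0.1, 0.6]
opening: 0.0511
yaw 39.56823316959309 [-4.34854195e-02 -2.99584065e-01  1.94039799e+00  1.68651023e-04
  1.50400971e+00 -7.34090278e-01] [0.4777456  0.05352922 0.22777495]
[[320.31594674 194.21563167]
 [319.34658708 325.7904087 ]]
```

View pics/f1.png

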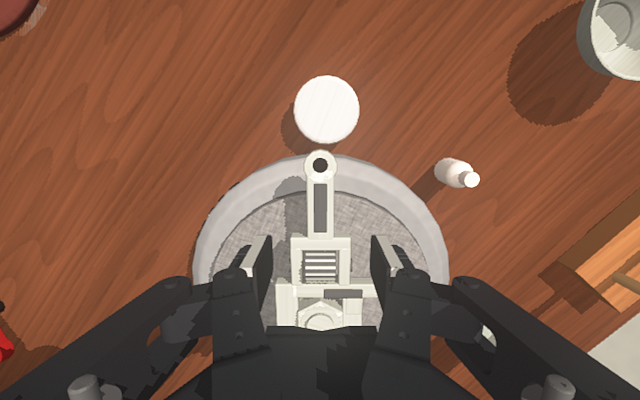

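The handle runs vertically at column 320 and lies between the open fingers. Descending.

```bash
python3 -m crank '[[[0,0,-0.035,0],[0,0,-0.07,0],[0,0,-0.1,0],[0,0,-0.125,0],[0,0,-0.14,0]]]'|tail -5; python3 -m crank '[[[0,-0.001,-0.005,0],[0,-0.001,-0.008,0],[0,-0.001,-0.008,0]]]'
python3 - <<'E'
from h import *
m,im,d=grab('wrist','f2'); o=get_obs(); print(o['tool_pos'],o['contact_force'])
E
```

```text
t: 12.1
tool_pos: [0.4757, 0.0532, 0.0856]
tool_rot: [0.687, 1.465, -0.69]
contact_force: [-0.4, 0.9, -0.9]
opening: 0.0513
t: 12.35
tool_pos: [0.4783, 0.0519, 0.0818]
tool_rot: [0.687, 1.46, -0.687]
contact_force: [-0.2, -0.3, 0.7]
opening: 0.0513
[0.47891714 0.0518479  0.08270334] [-0.3101365   0.34550721  1.17348629]
```

View pics/f2.png

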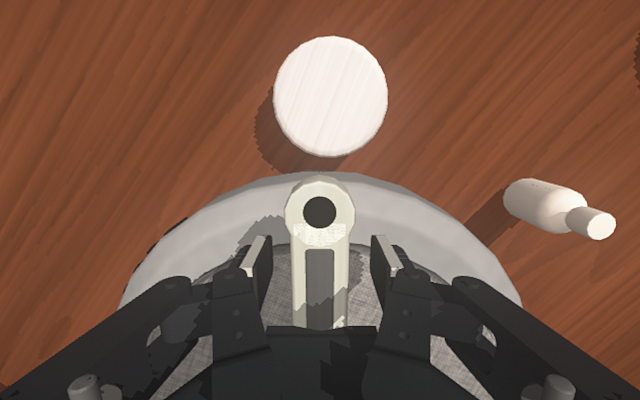

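```bash
python3 -m crank '[[[0,0,-0.002,0],[0,0,-0.002,0],[0,0,-0.002,0],[0,0,-0.002,0],[0,0,-0.002,0]]]' 0.2 40;python3 -m crank '[[[0,0,0,0],[0,0,0,0],[0,0,0,0]]]'
```

```text
t: 12.82
tool_pos: [0.4786, 0.0515, 0.0808]
tool_rot: [0.686, 1.458, -0.687]
contact_force: [-2.9, -2.5, 4.9]
opening: 0.0254
t: 13.07
tool_pos: [0.4786, 0.0515, 0.0804]
tool_rot: [0.686, 1.458, -0.686]
contact_force: [-2.5, -2.7, 5.6]
opening: 0.0259
```

Run:
```python
import numpy as np
c=np.array([.565,-.0545]);p=np.array([.4786,.0515]);v=p-c
for a in range(0,53,3):
    t=-np.radians(a);q=np.array([[np.cos(t),-np.sin(t)],[np.sin(t),np.cos(t)]])@v-v
    print(a,np.round(q,4))
```

```text
0 [0. 0.]
3 [0.0057 0.0044]
6 [0.0116 0.0085]
9 [0.0176 0.0122]
12 [0.0239 0.0156]
15 [0.0304 0.0188]
18 [0.037  0.0215]
21 [0.0437 0.0239]
24 [0.0506 0.026 ]
27 [0.0575 0.0277]
30 [0.0646 0.029 ]
33 [0.0717 0.03  ]
36 [0.0788 0.0305]
39 [0.086  0.0308]
42 [0.0931 0.0306]
45 [0.1003 0.03  ]
48 [0.1074 0.0291]
51 [0.1144 0.0279]
```

```bash
python3 -m crank '[[[0.0057,0.0044,0,-3],[0.0116,0.0085,0,-6],[0.0176,0.0122,0,-9],[0.0239,0.0156,0,-12],[0.0304,0.0188,0,-15]]]'
```

```text
t: 13.48
tool_pos: [0.508, 0.0698, 0.0797]
tool_rot: [0.885, 1.383, -0.891]
contact_force: [-6.1, -6.4, 7.0]
opening: 0.0251
```

```bash
python3 -m crank '[[[0.0066,0.0027,0,-3],[0.0133,0.0051,0,-6],[0.0202,0.0072,0,-9],[0.0271,0.0089,0,-12],[0.0342,0.0102,0,-15]]]'
python3 -m crank '[[[0.0071,0.001,0,-3],[0.0142,0.0015,0,-6],[0.0214,0.0018,0,-9],[0.0285,0.0016,0,-12],[0.0297,0.0015,0,-12.5]]]'
python3 -m crank '[[[0,0,0,0],[0,0,0,0]]]'
python3 - <<'E'
from h import *
o=get_obs(); M=rot(o['tool_rot']); print('yaw',np.degrees(np.arctan2(M[1,1],M[0,1])),o['tool_pos'],o['contact_force'])
m,im,d=grab('top','g0'); 
r=rect(m,im,[.565,-.0545],np.radians(128),.108,-.1,.2,-.14,.14,2500); cv2.imwrite('pics/g0r.png',r[:,:,::-1])
E
```

```text
t: 13.9
tool_pos: [0.5416, 0.08, 0.0794]
tool_rot: [1.082, 1.285, -1.09]
contact_force: [-7.6, -5.4, 6.1]
opening: 0.0256
t: 14.32
tool_pos: [0.5711, 0.0816, 0.0792]
tool_rot: [1.243, 1.187, -1.252]
contact_force: [-10.5, -4.7, 6.8]
opening: 0.0251
t: 14.48
tool_pos: [0.571, 0.0816, 0.0793]
tool_rot: [1.243, 1.187, -1.25]
contact_force: [-7.8, -3.5, 6.1]
opening: 0.0252
yaw -2.8617199748612516 [0.5709997  0.08157533 0.07929026] [-7.79695315 -3.52437536  6.14620978]
```

View pics/g0r.png

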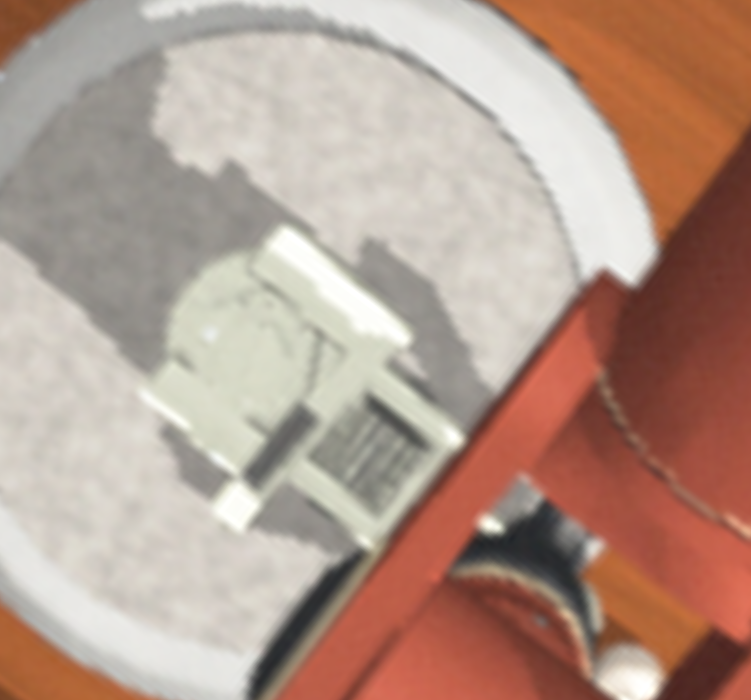

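```bash
python3 -m crank '[[[0.004,0,0,-1.7],[0.0083,0,0,-3.5],[0.0083,0,0,-3.5],[0.0083,0,0,-3.5]]]'
python3 -m crank '[[[0,0,0,0],[0,0,0,0],[0,0,0,0],[0,0,0,0]]]' 0.6
python3 -m crank '[[[0,0,0.03,0],[0,0,0.06,0],[0,0,0.1,0],[0,0,0.14,0],[0,0,0.15,0]]]'
python3 -m crank '[[[0,-0.04,0.01,7],[0,-0.08,0.01,14],[0,-0.1,0.01,14],[0,-0.12,0.01,14],[0,-0.12,0.01,14]]]'
python3 - <<'E'
from h import *
o=get_obs(); M=rot(o['tool_rot']); print('yaw',np.degrees(np.arctan2(M[1,1],M[0,1])),o['tool_pos'],o['contact_force'])
m,im,d=grab('wrist','g1')
E
```

```text
t: 14.87
tool_pos: [0.5793, 0.0809, 0.0793]
tool_rot: [1.286, 1.155, -1.295]
contact_force: [-7.3, -6.7, 6.3]
opening: 0.0254
t: 15.2
tool_pos: [0.5807, 0.0827, 0.0795]
tool_rot: [1.291, 1.155, -1.29]
contact_force: [-0.1, 0.3, 0.4]
opening: 0.0509
t: 15.62
tool_pos: [0.5841, 0.0827, 0.2383]
tool_rot: [1.297, 1.147, -1.28]
contact_force: [1.1, -0.4, 1.0]
opening: 0.0512
t: 16.03
tool_pos: [0.5809, -0.0407, 0.2398]
tool_rot: [1.113, 1.267, -1.113]
contact_force: [0.9, -0.4, -0.1]
opening: 0.0513
yaw 7.425064299283374 [ 0.58088523 -0.04067181  0.23975304] [ 0.89192986 -0.43535059 -0.14057471]
```

View pics/g1.png

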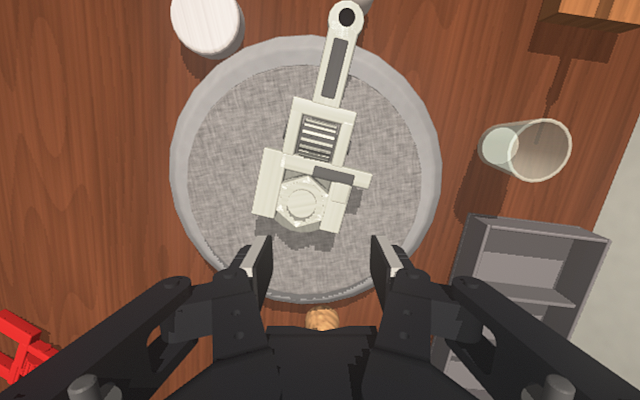

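Run:
```python
from h import *
o=[]
for t,a in(('e2',128),('g1',83)):
    m,im,d=load(t)
    c=[.5644,-.0544]
    r=rect(m,im,c,np.radians(a),.113,-.04,.16 if t=='g1' else .16,-.045,.045,4000)[:, :800]
    r5=rect(m,im,c,np.radians(a),.113,-.04,.11,-.035,.035,5300)
    cv2.imwrite(f'pics/{t}_n.png',r5[:,:,::-1]); 
    r3=rect(m,im,c,np.radians(a),.108,-.05,.2,-.045,.045,3100); o.append(r3)
cv2.imwrite('pics/cmp.png',np.vstack(o)[:,:,::-1])
```

```text
(no output)
```

View pics/cmp.png

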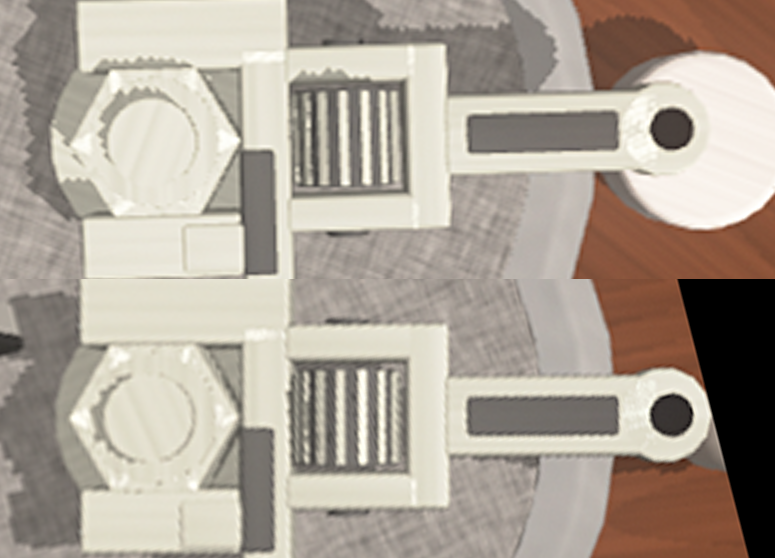

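View pics/e2_n.png

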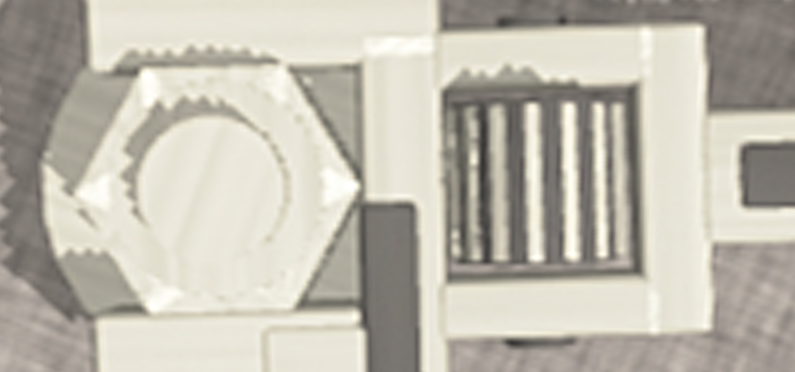

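View pics/g1_n.png

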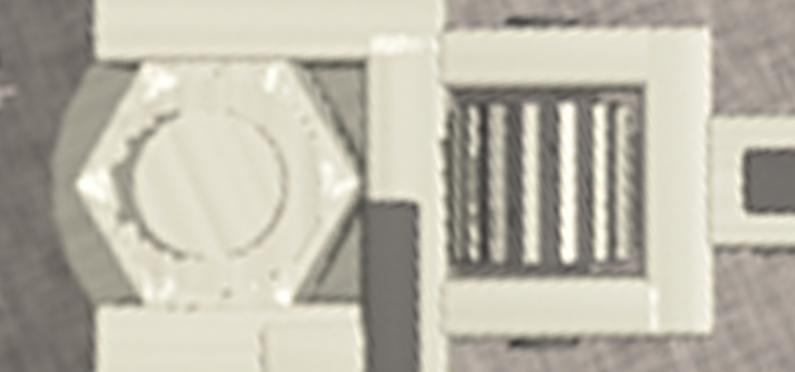

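Run:
```python
from h import *
def prep(t,a,z,win):
    m,im,d=load(t); r=rect(m,im,[.5644,-.0544],np.radians(a),z,*win,4000); return cv2.cvtColor(r,cv2.COLOR_RGB2GRAY)
def ecc(A,B,mask=None):
    W=np.eye(2,3,dtype=np.float32)
    cc,W=cv2.findTransformECC(A,B,W,cv2.MOTION_EUCLIDEAN,(3,500,1e-7),mask,7); return round(cc,3),round(float(np.degrees(np.arctan2(W[1,0],W[0,0]))),2),W[:,2].round(1)
# body+handle at flat
win=(.028,.19,-.032,.036)
print('body e2->g1',ecc(prep('e2',128,.108,win),prep('g1',83,.108,win)))
# nut only top
wn=(-.027,.027,-.024,.024)
A=prep('e2',128,.113,wn);mask=np.zeros_like(A);h,w=A.shape;yy,xx=np.mgrid[:h,:w];rr=np.hypot(xx-w/2,yy-h/2)/4000;mask[(rr<.029)&(rr>.0165)]=255
print('nut e2->g1',ecc(A,prep('g1',83,.113,wn),mask))
print('nut w1->e2',ecc(prep('w1',128,.113,wn),prep('e2',128,.113,wn),mask))
print('nut e1->e2',ecc(prep('e1',128,.113,wn),prep('e2',128,.113,wn),mask))
print('body e1->e2',ecc(prep('e1',128,.108,win),prep('e2',128,.108,win)))
```

```text
body e2->g1 (0.374, 1.12, array([1.4, 0.2], dtype=float32))
nut e2->g1 (0.839, 0.92, array([ 2.5, -6.9], dtype=float32))
nut w1->e2 (0.935, 0.14, array([ 0.3, -0.5], dtype=float32))
nut e1->e2 (0.976, -0.06, array([-0.2,  0.1], dtype=float32))
body e1->e2 (0.969, 0.0, array([-10.7,   0.6], dtype=float32))
```

The nut turned about 46° (0.80 rad), and the jaws are still on both flats. Last look at the bystanders before I hand in.

```bash
python3 -m crank '[[[0,-0.04,0.02,0],[0,-0.08,0.02,0],[0,-0.12,0.02,0],[0,-0.16,0.02,0],[0,-0.2,0.02,0]]]'; python3 -m crank '[[[0,-0.04,0,0],[0,-0.08,0,0],[0,-0.08,0,0],[0,-0.08,0,0]]]'
python3 - <<'E'
from h import *
m,im,d=grab('top','z'); 
m0,i0,d0=load('top0')
x=np.hstack([i0[80:250,150:480],im[80:250,150:480]]); cv2.imwrite('pics/zz.png',cv2.resize(x,(794,204))[:,:,::-1])
grab('side','zs')
E
```

```text
t: 16.5
tool_pos: [0.5812, -0.238, 0.2599]
tool_rot: [1.11, 1.27, -1.108]
contact_force: [0.6, 0.6, -0.5]
opening: 0.0513
t: 16.83
tool_pos: [0.5809, -0.3183, 0.259]
tool_rot: [1.113, 1.27, -1.112]
contact_force: [0.4, 0.1, -0.2]
opening: 0.0512
```

View pics/z.png

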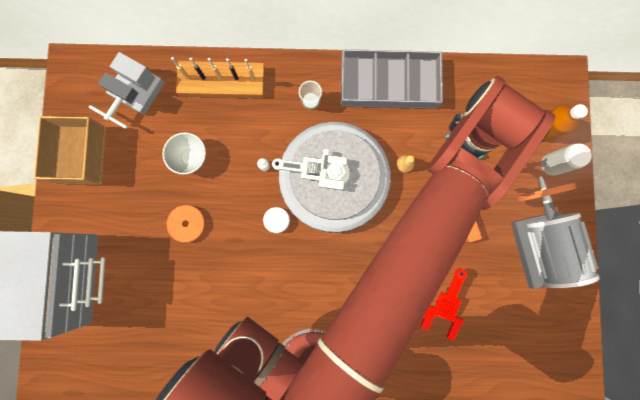

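View pics/zs.png

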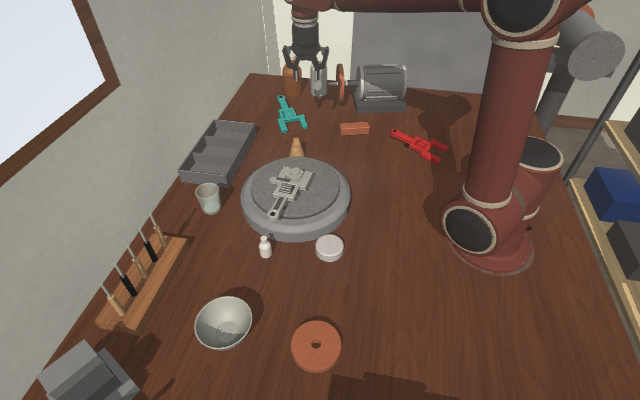

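The top and side views show the tin (276,220), bottle (263,165), bowl, wheel, glass and cone at their starting pixels. The wrench lies fitted on the nut with its handle near (290,164), and the arm is clear.

```bash
python3 -c "
from station import finish_job
print(finish_job())"
```

```text
the job is handed in; nothing more can be done
None
```

The jaws now fit the nut, the nut is turned about an eighth of a turn clockwise, and the wrench lies fitted on it. The job is handed in at about 17 s of robot time.

- **Closing the jaws:** Worm strokes with the shut fingers moved the jaw about 7.6 mm, from roughly 54 mm to roughly 46.4 mm by image measurement. Three further strokes moved it no more, and the drag force rose, so I took it as bearing on the nut.
- **Turning the nut:** I then gripped the handle and swung it clockwise. Comparing pictures before and after gave 45.9° for the nut and 46.1° for the wrench body, about 0.80 rad. That is about 1° past an eighth of a turn. The nut's exact starting value (within 0.05 rad of zero) could not be seen, so the absolute angle carries that uncertainty.
- **Final state:** After release, the close-up showed both jaws still on the nut's flats. The arm stands clear of everything.
- **Bystanders:** In the last views, all of them stood where they started. The arm partly hid the wax bar from above, but the side view shows it unmoved.
- **Forces:** The highest wrist force I saw was about 25 N. That came at the start of one confirming stroke, when the fingers touched down harder than planned; no check failed.

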